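# Return three dental casts to the case trays of their own colour

## Task

The three plaster casts have been put back in each other's trays: set each one down in the middle of the tray of its own base colour, flat on the tray floor with its teeth up. A tray holds only one cast, so first park one of them on the empty white mat and let go of it there. Do not drop the brittle casts, and leave the bowl, the impression tray and the knife where they lie.

Things in the scene. Friction and masses are not known exactly. Their poses are not given: they have to be found in the camera images.
- cast_blue: Plaster dental cast, base colour blue: block 58 (x) by 50 (y) by 28 mm high, sides straight and parallel from x = -29 to +4 mm, front half-round; on top an ivory tooth arch, inset at least 2 mm, to 38 mm total height. Loose, about 0.16 kg. Origin: centre of its underside; x to the front teeth, z up. Grasp low across the 50 mm width. Starts teeth up in a tray of another colour.
- cast_orange: Plaster dental cast, base colour orange: block 58 (x) by 50 (y) by 28 mm high, sides straight and parallel from x = -29 to +4 mm, front half-round; on top an ivory tooth arch, inset at least 2 mm, to 38 mm total height. Loose, about 0.16 kg. Origin: centre of its underside; x to the front teeth, z up. Grasp low across the 50 mm width. Starts teeth up in a tray of another colour.
- cast_green: Plaster dental cast, base colour green: block 58 (x) by 50 (y) by 28 mm high, sides straight and parallel from x = -29 to +4 mm, front half-round; on top an ivory tooth arch, inset at least 2 mm, to 38 mm total height. Loose, about 0.16 kg. Origin: centre of its underside; x to the front teeth, z up. Grasp low across the 50 mm width. Starts teeth up in a tray of another colour.
- tray_blue: Blue shallow case tray, fixed to the bench: 92 mm (x) by 84 mm (y) outside, 82 by 74 mm inside, floor 4 mm thick, rim 9 mm above the bench. Origin at the centre of its underside on the bench, x along the long side, z up. It has room for one cast, lengthwise, either way round.
- tray_orange: Orange shallow case tray, fixed to the bench: 92 mm (x) by 84 mm (y) outside, 82 by 74 mm inside, floor 4 mm thick, rim 9 mm above the bench. Origin at the centre of its underside on the bench, x along the long side, z up. It has room for one cast, lengthwise, either way round.
- tray_green: Green shallow case tray, fixed to the bench: 92 mm (x) by 84 mm (y) outside, 82 by 74 mm inside, floor 4 mm thick, rim 9 mm above the bench. Origin at the centre of its underside on the bench, x along the long side, z up. It has room for one cast, lengthwise, either way round.
- mat: White silicone parking mat, fixed to the bench, 100 by 100 mm, 4 mm thick, empty at the start; origin at the centre of its underside on the bench, z up. It and the three trays change places from start to start.
- bowl: Bystander: dark rubber mixing bowl, 110 mm across, 60 mm high, loose, origin at the centre of its underside.
- impression_tray: Bystander: small aluminium impression tray with a flat handle, about 120 mm long, 18 mm high, loose, origin under the middle of its bowl, handle to its -x.
- knife: Bystander: plaster knife lying flat, 190 mm long along its x, 16 mm wide, 14 mm high, wooden handle to -x, loose, origin at its middle on the underside.
There are look-alikes about, which are no part of the job. What is meant by the cast_orange is not pink, and is the smaller of those in its own colour. Of the things shaped like the tray_blue, the blue one is meant.

How it is judged:
On the way:
1. one of the casts stands on the white mat, teeth up, let go (((horizontal distance between cast_blue and mat below 0.04 m and z of cast_blue in the frame of mat below 0.008 m and angle between cast_blue's own z axis and vertical below 0.1 rad and contact force between the fingers and cast_blue below 0.1 N) or (horizontal distance between cast_orange and mat below 0.04 m and z of cast_orange in the frame of mat below 0.008 m and angle between cast_orange's own z axis and vertical below 0.1 rad and contact force between the fingers and cast_orange below 0.1 N) or (horizontal distance between cast_green and mat below 0.04 m and z of cast_green in the frame of mat below 0.008 m and angle between cast_green's own z axis and vertical below 0.1 rad and contact force between the fingers and cast_green below 0.1 N))), for 0.2 s.
At the end, for the whole second after the job is handed in: Each cast stands flat on the floor of the tray of its own colour (underside within 3 mm of the tray floor, tilt under 0.06 rad), its centre within 15 mm of the tray's centre, released and at rest (horizontal distance between cast_blue and tray_blue below 0.015 m and z of cast_blue in the frame of tray_blue below 0.007 m and angle between each of cast_blue, cast_orange, cast_green's own z axis and vertical below 0.06 rad and linear speed of each of cast_blue, cast_orange, cast_green below 0.02 m/s and angular speed of each of cast_blue, cast_orange, cast_green below 0.2 rad/s and horizontal distance between cast_orange and tray_orange below 0.015 m and z of cast_orange in the frame of tray_orange below 0.007 m and horizontal distance between cast_green and tray_green below 0.015 m and z of cast_green in the frame of tray_green below 0.007 m); the robot touches nothing.
It fails at once if a cast is dropped (moves faster than 0.8 m/s with the fingers off it, a fall of over 30 mm) ((linear speed of cast_blue above 0.8 m/s and contact force between the fingers and cast_blue below 0.05 N) or (linear speed of cast_orange above 0.8 m/s and contact force between the fingers and cast_orange below 0.05 N) or (linear speed of cast_green above 0.8 m/s and contact force between the fingers and cast_green below 0.05 N)).
It fails at once if the mixing bowl is pushed more than 20 mm away (distance of bowl from where it was at the start of the episode above 0.02 m).
It fails at once if the impression tray is pushed more than 20 mm away (distance of impression_tray from where it was at the start of the episode above 0.02 m).
It fails at once if the plaster knife is pushed more than 20 mm away (distance of knife from where it was at the start of the episode above 0.02 m).
It also fails if it takes over 122 s, if anything falls off the work surface, if the arm or the gripper's body presses on something with over 40 N, if the wrist force passes 120 N, or if a joint passes its speed limit or range.

## Robot

A 7-joint arm with a two-finger parallel gripper is mounted at the origin on the work surface. World frame = base frame: x ahead of the robot, y to its left, z up, the work surface at z = 0. Lengths are in m, angles in rad, forces in N, time in s.
With the tool pointing down it reaches from about 0.4 to 0.875 m from the base axis. Payload 19.3 kg.
Tool frame: the origin (TCP) lies on the centre line of the jaws, within the pads' length; the fingertips stand 14 mm ahead of it and the grasp point (between the pads) lies 5 mm behind it (bot.tip_extent is the distance from the TCP to the fingertips, in m); z points along the fingers, y is the line along which they close (so a half turn about z gives the same grasp; the last joint's range is limited). The gripper opens to 85 mm and grips with 20 to 120 N. Pads are 22 mm wide; open, the fingers measure 114 mm over their backs; the gripper's body (76 mm by 85 mm) begins 54 mm behind the grasp point. The pads swing forward as they close: fully open they stand 13 mm farther back than shut.
Start: joints at [-1.233, 0.521, -0.036, 1.599, 0.021, 1.021, -0.113], TCP at [0.248, 0.574, 0.245] pointing down, gripper open.
Joint ranges: [-2.91, 2.91], [-0.3, 2.13], [-1.5, 1.42], [0.17, 2.43], [-1.26, 4.41], [0.16, 1.93], [-2.52, 2.52]. Speed limits (rad/s): [1.89, 1.89, 2.39, 2.39, 3.01, 3.01, 3.01].

## Interface

Orientations are given as [roll, pitch, yaw] about the fixed x, y, z axes, in that order (R = Rz(yaw) Ry(pitch) Rx(roll)).
In Python, from workcell import monitor, grab_frame, camera_model, bot gives the robot as it stands.
- The arm moves only by the tool move_arm, never from a script. Its argument "moves" is a list of rows, each a list of 4 numbers: the shift along the world's x, y, z in mm, then the turn about the world's z in rad. A call has 1 to 12 rows; each row is the pose to reach, as a shift and turn from the pose commanded when the call began; what a row does not reach only later rows make up. A row lasts 1/8 s, in which the tool goes at most 62.5 mm and 10.7 degrees, less where a joint would pass 70% of its speed; a pose out of reach is approached as far as the arm can. A call with a gripper value outside its range is refused whole. "gripper" is the opening, from 0 (shut) to 1 (fully open), set as the call begins (left out, the last holds). The fingers move at their own pace and stop on an object; "newtons" is the grip in N (left out, the last holds). Time passes only in rows, so rows that repeat a pose let the fingers close. It gives the time, the measured TCP pose, the force, the opening and the grip force at its end, in the units of the state.
- monitor.observe(): the state, without advancing time (a new reading comes with each control period).
- grab_frame(name): name is "scene" or "side" or "wrist"; returns the picture (384x512x3 uint8, blue, green, red); there is no depth.
- camera_model(name): a dict with "vfov" (degrees; the focal length in pixels is half the picture's height over the tangent of half this angle, whatever the lens; pixels are square), "cx", "cy" (the principal point, pixels), "k1" (the pictures are not rectified: a ray, as slopes to the right and down, at radius r is drawn at 1 + k1 r^2 times it, then the intrinsics apply), "R" (3x3) and "t" (3): a world point X has camera coordinates R X + t; the wrist camera has in their place "T_tool_cam" (4x4, takes a point from camera to tool coordinates, whose origin is the TCP and whose axes are the flange's). Camera axes: x right, y down, z forward; pixel columns grow to the right and rows downward; lengths in m; the calibration is good to about 2 mm. A picture is of the moment at which its call begins: read the wrist's pose just before it. camera_model takes no time and is no camera call.
- bot.job_done(): hands the job in; it is judged then, once.
The state is a dict: "clock": time; "qpos": joint angles; "qd": joint speeds; "joint_efforts": joint torques, N m; "position": TCP position; "tool_rot": TCP orientation; "force": force on the tool from outside, world axes, zero at the start; "moment": the same for the moment, N m; "grip_width": finger opening in m; "finger_force": force on a finger pad.
Only numpy, scipy, OpenCV 4.12 (cv2) and the standard library are available. Lean on these libraries where they do the work, as an engineer would, in place of code of your own. Each camera call takes 0.05 s, during which the arm holds its last target. There are 200 camera calls.

## Working session

There is one attempt and no reset: what is moved stays moved. The work goes in short steps, Python scripts to look and compute and a tool call to move; the robot and the scene stay as the last step left them, time stands still between calls to the robot, and variables do not carry over. Pictures are saved under pics/ and viewed, at most 14 in all, crops included, and the job is handed in when it is done.

Besides the shell and the picture viewer there is one more tool, called after "Call:" by a JSON object that holds its "name" and its "arguments", one argument or row to a line. move_arm: Moves the arm, as the interface text tells. Its arguments: {"type":"object","properties":{"moves":{"type":"array","items":{"type":"array","items":{"type":"number"}}},"gripper":{"type":"number"},"newtons":{"type":"number"}},"required":["moves"]}

```bash
mkdir -p pics; python3 - <<'E'
from workcell import monitor, grab_frame, camera_model, bot
import cv2
s=monitor.observe();print(s['clock'],s['position'],s['tool_rot'],s['grip_width'])
for n in("scene","side"):
    cv2.imwrite(f"pics/{n}0.png",grab_frame(n)); m=camera_model(n); print(n,m)
print(camera_model("wrist"))
E
```

```text
0.0 [0.24781301 0.57341564 0.24469992] [-3.14039909e+00  1.18755306e-04  2.73374343e+00] 0.08533912215109167
scene {'vfov': 42.625449079650565, 'cx': 255.21323629388854, 'cy': 185.22379994315824, 'k1': 0.04981013939656754, 'R': array([[ 0.45617624,  0.88975924,  0.01522292],
       [ 0.70258433, -0.34960822, -0.61979783],
       [-0.54614879,  0.29343243, -0.78461386]]), 't': array([-0.23567848, -0.36205149,  1.62569075])}
side {'vfov': 43.4348491041911, 'cx': 255.82047389817023, 'cy': 189.717411571619, 'k1': -0.033776287869988014, 'R': array([[ 0.88405494, -0.46734525, -0.00593919],
       [-0.26518839, -0.49109952, -0.82975682],
       [ 0.38486617,  0.73512562, -0.55809349]]), 't': array([-0.48737803,  0.17980668,  1.13071871])}
{'vfov': 60.53880374970463, 'cx': 253.26211463772358, 'cy': 190.83435386676453, 'k1': 0.026233510713886396, 'T_tool_cam': array([[ 6.40051654e-04, -9.56429952e-01, -2.91961190e-01,
         7.50271264e-02],
       [ 9.99999795e-01,  6.02545050e-04,  2.18383100e-04,
        -1.65594927e-04],
       [-3.29483682e-05, -2.91961270e-01,  9.56430142e-01,
        -1.27971130e-01],
       [ 0.00000000e+00,  0.00000000e+00,  0.00000000e+00,
         1.00000000e+00]])}
```

View pics/scene0.png

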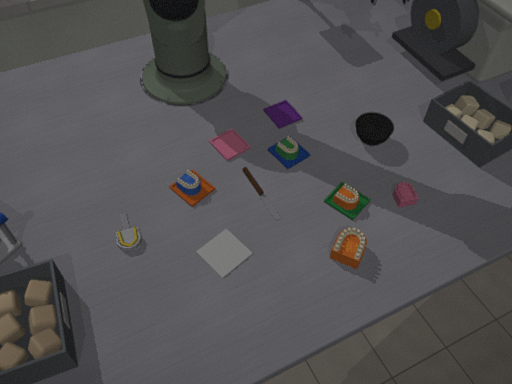

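View pics/side0.png

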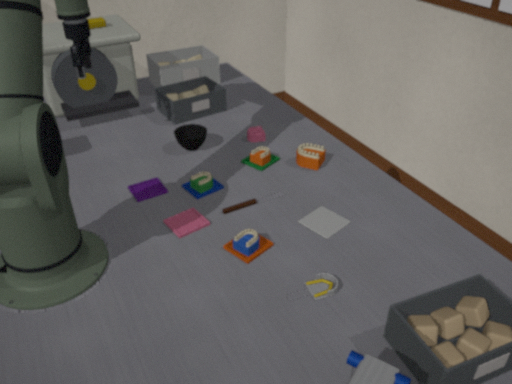

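Scene picture: blue cast in the orange tray (190,185), green cast in the blue tray (289,150), orange cast in the green tray (347,199). The mat is at (224,252) and the knife lies between (245,170) and (278,218). Look-alikes are the big orange cast (350,246), the pink cast (405,193) and the pink and purple trays. The side picture shows the same layout.

```bash
cat > h.py <<'E'
from workcell import monitor, grab_frame, camera_model, bot
import cv2, numpy as np
from scipy.spatial.transform import Rotation as Ro
def cam(n,s=None):
    m=camera_model(n); f=192/np.tan(np.radians(m['vfov']/2))
    if n=="wrist":
        s=s or monitor.observe(); T=np.eye(4); T[:3,:3]=Ro.from_euler('xyz',s['tool_rot']).as_matrix(); T[:3,3]=s['position']
        W=np.linalg.inv(T@m['T_tool_cam']); R,t=W[:3,:3],W[:3,3]
    else: R,t=np.array(m['R']),np.array(m['t'])
    return dict(f=f,c=np.array([m['cx'],m['cy']]),k=m['k1'],R=R,t=t)
def proj(C,X):
    p=np.atleast_2d(X)@C['R'].T+C['t']; q=p[:,:2]/p[:,2:]
    return q*(1+C['k']*(q**2).sum(1,keepdims=True))*C['f']+C['c']
def ray(C,uv):
    d=(np.atleast_2d(uv)-C['c'])/C['f']; q=d.copy()
    for _ in range(20): q=d/(1+C['k']*(q**2).sum(1,keepdims=True))
    return -C['R'].T@C['t'], np.c_[q,np.ones(len(q))]@C['R']
def plane(C,uv,z):
    o,d=ray(C,uv); return (o+d*((z-o[2])/d[:,2])[:,None])[:,:2]
def tri(C1,u1,C2,u2):
    A=[];b=[]
    for C,u in((C1,u1),(C2,u2)):
        o,d=ray(C,u); d=d[0]/np.linalg.norm(d[0]); P=np.eye(3)-np.outer(d,d); A.append(P); b.append(P@o)
    return np.linalg.lstsq(np.vstack(A),np.hstack(b),rcond=None)[0]
def topdown(C,img,z,x0,x1,y0,y1,mm=1.0):
    """up = +x, left = +y"""
    xs=np.arange(x1,x0,-mm/1e3); ys=np.arange(y1,y0,-mm/1e3)
    Y,X=np.meshgrid(ys,xs); uv=proj(C,np.c_[X.ravel(),Y.ravel(),np.full(X.size,z)]).astype(np.float32).reshape(*X.shape,2)
    return cv2.remap(img,uv[...,0],uv[...,1],cv2.INTER_LINEAR)
E
python3 - <<'E'
from h import *
C=cam("scene");S=cam("side")
a={'blue cast/orange tray':((190,185),(247,241)),'green/blue':((289,150),(203,185)),'orange/green':((347,199),(261,158)),'mat':((224,252),(325,222)),'bowl':((374,130),(190,137)),'imp':((127,235),(322,286)),'knife h':((246,170),(225,211)),'knife tip':((278,218),(283,193)),'bigorange':((350,246),(310,156)),'pink':((405,193),(256,133)),'purpletray':((283,114),(147,189))}
for k,(u,v) in a.items(): print(k,tri(C,u,S,v).round(3),plane(C,u,.01).round(3))
E
```

```text
blue cast/orange tray [ 0.445 -0.159  0.015] [[ 0.443 -0.16 ]]
green/blue [0.451 0.142 0.007] [[0.451 0.142]]
orange/green [0.672 0.194 0.009] [[0.672 0.194]]
mat [ 0.669 -0.165 -0.001] [[ 0.673 -0.166]]
bowl [0.511 0.39  0.033] [[0.494 0.408]]
imp [ 0.523 -0.362  0.01 ] [[ 0.521 -0.36 ]]
knife h [0.457 0.001 0.001] [[ 0.463 -0.002]]
knife tip [0.64  0.003 0.   ] [[0.644 0.   ]]
bigorange [0.802 0.113 0.022] [[0.797 0.119]]
pink [0.73  0.337 0.019] [[0.725 0.344]]
purpletray [ 0.303  0.206 -0.001] [[0.314 0.199]]
```

Call:
{"name": "move_arm", "arguments": {
  "moves": [
    [40, -60, 20, 0],
    [80, -110, 40, 0],
    [110, -160, 50, 0],
    [140, -210, 60, 0],
    [170, -260, 60, 0],
    [200, -310, 60, 0],
    [230, -360, 60, 0],
    [260, -400, 60, 0],
    [280, -420, 60, 0],
    [300, -430, 60, 0],
    [300, -430, 60, 0],
    [300, -430, 60, 0]
  ]
}}

```text
clock: 1.6
position: [0.5473, 0.1441, 0.305]
tool_rot: [-3.141, -0.001, 2.734]
force: [-0.2, 0.2, -1.7]
grip_width: 0.0853
finger_force: 0.0
```

```bash
python3 - <<'E'
from h import *
s=monitor.observe();print(s['clock'],s['position'],s['tool_rot'])
im=grab_frame("wrist"); np.savez("w1.npz",im=im,p=s['position'],r=s['tool_rot']); cv2.imwrite("pics/w1.png",im)
E
```

```text
1.6 [0.54729878 0.14414064 0.3050252 ] [-3.14128661e+00 -6.95769227e-04  2.73419974e+00]
```

View pics/w1.png

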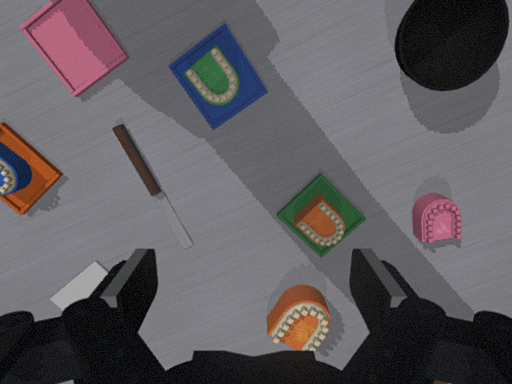

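Call:
{"name": "move_arm", "arguments": {
  "moves": [
    [10, -50, 20, 0],
    [20, -100, 40, 0],
    [20, -140, 60, 0],
    [20, -140, 60, 0],
    [20, -140, 60, 0],
    [20, -140, 60, 0]
  ]
}}

```text
clock: 2.4
position: [0.5676, 0.0052, 0.3648]
tool_rot: [-3.142, -0.001, 2.736]
force: [0.5, 0.9, 0.3]
grip_width: 0.0852
finger_force: 0.0
```

```bash
python3 - <<'E'
from h import *
s=monitor.observe();print(s['clock'],s['position'],s['tool_rot'])
im=grab_frame("wrist"); np.savez("w2.npz",im=im,p=s['position'],r=s['tool_rot'])
E
```

```text
2.4 [0.56759199 0.00522051 0.36479846] [-3.14152722e+00 -9.18883949e-04  2.73584332e+00]
```

Call:
{"name": "move_arm", "arguments": {
  "moves": [
    [10, -50, -20, 0],
    [20, -100, -40, 0],
    [20, -150, -60, 0],
    [20, -180, -60, 0],
    [20, -180, -60, 0],
    [20, -180, -60, 0]
  ]
}}

```text
clock: 3.2
position: [0.5881, -0.1749, 0.3051]
tool_rot: [3.141, -0.0, 2.735]
force: [0.3, 0.0, 0.1]
grip_width: 0.0854
finger_force: 0.0
```

```bash
python3 - <<'E'
from h import *
s=monitor.observe();print(s['clock'],s['position'],s['tool_rot'])
im=grab_frame("wrist"); np.savez("w3.npz",im=im,p=s['position'],r=s['tool_rot'])
a=np.load("w2.npz")['im']
cv2.imwrite("pics/w23.png",cv2.resize(np.vstack([a,im]),None,fx=.78,fy=.78))
E
```

```text
3.2 [ 0.58814844 -0.17492056  0.30506114] [ 3.14112419e+00 -4.54397759e-04  2.73509735e+00]
```

View pics/w23.png

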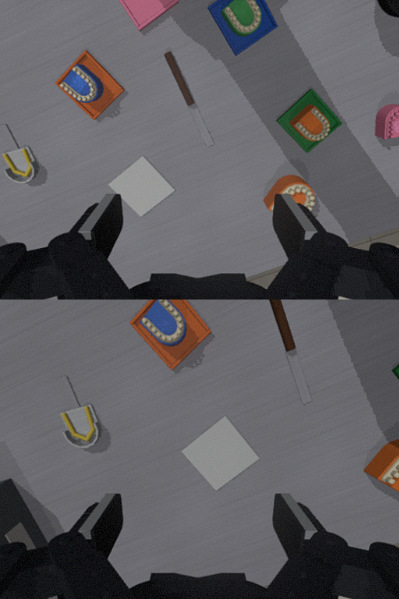

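```bash
cat > fit.py <<'E'
from h import *
from scipy.optimize import minimize
def load(n):
    d=np.load(n+".npz"); return d['im'],cam("wrist",dict(position=d['p'],tool_rot=d['r']))
HUE=dict(blue=(105,125),orange=(5,16),green=(45,80))
def ring(L,W): return np.array([[a*L/2,b*W/2] for a,b in((1,1),(1,-1),(-1,-1),(-1,1))])
th=np.linspace(-np.pi/2,np.pi/2,13)
def castring(i=0): # sides straight to +4, front half ellipse/round
    return np.vstack([[[-.029+i,.025-i],[-.029+i,-.025+i]],np.c_[.004+(.025-i)*np.cos(th),(.025-i)*np.sin(th)]])
def pts(rings): return np.vstack([np.c_[r,np.full(len(r),z)] for r,z in rings])
MODEL=dict(tray=pts([(ring(.092,.084),0),(ring(.092,.084),.009)]),mat=pts([(ring(.1,.1),0),(ring(.1,.1),.004)]),
 cast=pts([(castring(),0),(castring(),.028),(castring(.003)[2:],.038)]))
def mask(im,C,kind,col,xy,R):
    h=cv2.cvtColor(im,cv2.COLOR_BGR2HSV).astype(int)
    if kind=='mat': m=(h[...,1]<40)&(h[...,2]>132)
    else:
        a,b=HUE[col]; m=(h[...,0]>=a)&(h[...,0]<=b)&(h[...,1]>100)&(h[...,2]>25)
        if kind=='cast': m|=(h[...,0]>14)&(h[...,0]<35)&(h[...,1]>30)&(h[...,2]>110)
    t=np.linspace(0,6.28,40); z=np.zeros(im.shape[:2],np.uint8)
    cv2.fillPoly(z,[proj(C,np.c_[xy[0]+R*np.cos(t),xy[1]+R*np.sin(t),0*t+.015]).astype(np.int32)],1)
    m=(m&(z>0)).astype(np.uint8); m=cv2.morphologyEx(m,cv2.MORPH_OPEN,np.ones((2,2)))
    p=np.argwhere(m)[:,::-1].astype(np.int32)
    if len(p)<50: return None
    n,l,st,_=cv2.connectedComponentsWithStats(cv2.dilate(m,np.ones((5,5))))
    k=1+st[1:,4].argmax(); p=np.argwhere((l==k)&(m>0))[:,::-1].astype(np.int32)
    o=np.zeros_like(m); cv2.fillConvexPoly(o,cv2.convexHull(p),1); return o
def sil(C,kind,v,shape,up=2):
    x,y,z,a=v; c,s=np.cos(a),np.sin(a); P=MODEL[kind]
    Q=np.c_[x+c*P[:,0]-s*P[:,1],y+s*P[:,0]+c*P[:,1],z+P[:,2]]
    h=cv2.convexHull(proj(C,Q).astype(np.float32)); o=np.zeros(shape,np.uint8)
    cv2.fillConvexPoly(o,np.round(h*16).astype(np.int32),1,shift=4); return o
def fit(views,kind,col,xy,R,yaws,z0):
    ms=[(m,C) for im,C in views if (m:=mask(im,C,kind,col,xy,R)) is not None]
    def cost(v):
        e=0
        for m,C in ms:
            s=sil(C,kind,v,m.shape); u=(m|s).sum(); e+=1-(m&s).sum()/max(u,1)
        return e/len(ms)+ (0 if not FIXZ else 1e3*abs(v[2]-z0))
    best=None
    for a in yaws:
        S=np.array([[0,0,0,0],[.012,0,0,0],[0,.012,0,0],[0,0,.012,0],[0,0,0,.3]])+[*xy,z0,a]
        r=minimize(cost,S[0],method='Nelder-Mead',options=dict(initial_simplex=S,xatol=1e-4,fatol=1e-4,maxiter=300))
        if best is None or r.fun<best.fun: best=r
    return best.x.round(4),round(best.fun,3),len(ms)
FIXZ=False
E
python3 - <<'E'
from fit import *
w1,w2,w3=map(load,("w1","w2","w3"))
Y=[0,.8,1.6,2.4]; Y8=list(np.arange(8)*.785)
T=dict(orange=(.445,-.16),blue=(.451,.142),green=(.672,.194)); H=dict(orange='blue',blue='green',green='orange')
for c,xy in T.items():
    V=[w2] +([w3] if c=='orange' else [w1])
    print('tray',c,fit(V,'tray',c,xy,.075,Y,0.)); print('cast',H[c],fit(V,'cast',H[c],xy,.05,Y8,.004))
print('mat',fit([w2,w3],'mat','',(.67,-.166),.1,Y[:2],0.))
h=cv2.cvtColor(w3[0],cv2.COLOR_BGR2HSV); u=proj(w3[1],[[.67,-.166,.004]])[0].astype(int); print(h[u[1],u[0]])
E
```

```text
tray orange (array([ 0.4471, -0.158 , -0.0018,  0.3327]), np.float64(0.016), 2)
cast blue (array([ 4.443e-01, -1.616e-01,  4.000e-04,  4.218e-01]), np.float64(0.053), 2)
tray blue (array([4.506e-01, 1.401e-01, 2.000e-04, 1.879e-01]), np.float64(0.017), 2)
cast green (array([ 0.4499,  0.1397, -0.0123,  6.579 ]), np.float64(0.067), 2)
tray green (array([ 0.6729,  0.1952, -0.005 ,  0.3881]), np.float64(0.029), 2)
cast orange (array([ 0.6753,  0.1928, -0.0027,  0.4252]), np.float64(0.065), 2)
mat (array([ 0.6704, -0.1653, -0.0061,  0.2875]), np.float64(0.032), 2)
[ 80   5 145]
```

```bash
python3 - <<'E'
from fit import *
import fit
fit.FIXZ=True
w1,w2,w3=map(load,("w1","w2","w3"))
T=dict(orange=(.447,-.158,.333),blue=(.4506,.1401,.188),green=(.6729,.1952,.388)); H=dict(orange='blue',blue='green',green='orange')
out=[]
for c,t in T.items():
    V=[w2] +([w3] if c=='orange' else [w1])
    v,e,_=fit.fit(V,'tray',c,t[:2],.075,[t[2]],0.); b,e2,_=fit.fit(V,'cast',H[c],t[:2],.05,list(np.arange(8)*.785),.004)
    print(c,v,e,H[c],b,e2)
    im,C=V[0] if c=='orange' else V[1]; im=im.copy(); u=proj(C,[[*t[:2],.01]])[0].astype(int)
    big=cv2.resize(im,None,fx=4,fy=4,interpolation=2)
    for kind,q,col in(('tray',v,(255,255,255)),('cast',b,(255,0,255))):
        s=cv2.resize(sil(C,kind,q,im.shape[:2]),None,fx=4,fy=4); cs,_=cv2.findContours(s,0,1); cv2.drawContours(big,cs,-1,col,1)
    p=cv2.copyMakeBorder(big,300,300,300,300,0); out.append(p[4*u[1]+300-200:4*u[1]+500,4*u[0]+300-130-70:4*u[0]+300+200])
cv2.imwrite("pics/ov.png",cv2.resize(np.hstack(out),(798,266)))
E
```

```text
orange [ 0.448  -0.158  -0.      0.3252] 0.022 blue [ 0.4449 -0.1615  0.004   0.3847] 0.068
blue [0.4506 0.1401 0.     0.188 ] 0.016 green [4.5140e-01 1.3940e-01 4.0000e-03 6.5626e+00] 0.099
green [0.671  0.1941 0.     0.3982] 0.05 orange [0.673  0.1915 0.004  0.4005] 0.086
```

View pics/ov.png

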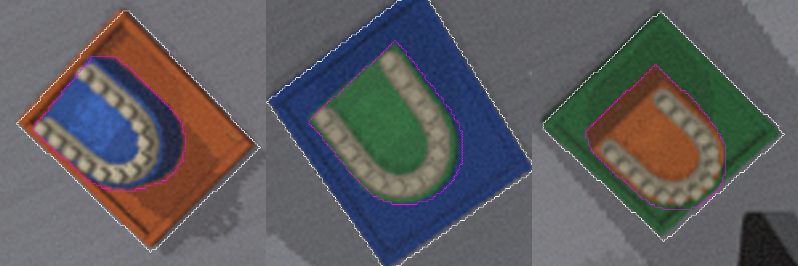

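Call:
{"name": "move_arm", "arguments": {
  "moves": [
    [-40, 0, -30, 0.15],
    [-80, 5, -70, 0.3],
    [-120, 10, -110, 0.45],
    [-152, 10, -150, 0.6],
    [-152, 10, -170, 0.75],
    [-152, 10, -180, 0.8],
    [-152, 10, -180, 0.8],
    [-152, 10, -180, 0.8]
  ]
}}

```text
clock: 4.25
position: [0.4363, -0.1658, 0.1258]
tool_rot: [-3.141, 0.001, -2.75]
force: [-0.1, -0.8, 0.2]
grip_width: 0.0855
finger_force: 0.0
```

```bash
python3 - <<'E'
from fit import *
import fit
fit.FIXZ=True
s=monitor.observe();print(s['clock'],s['position'],s['tool_rot'],s['qpos'],bot.tip_extent)
im=grab_frame("wrist"); C=cam("wrist",s)
v=fit.fit([(im,C)],'tray','orange',(.448,-.158),.075,[.33],0.);b=fit.fit([(im,C)],'cast','blue',(.445,-.1615),.05,[.4],.004)
print(v,b)
for k,q in(('tray',v[0]),('cast',b[0])):
    cs,_=cv2.findContours(sil(C,k,q,im.shape[:2]),0,1); cv2.drawContours(im,cs,-1,(255,0,255),1)
cv2.imwrite("pics/g1.png",im)
E
```

```text
4.25 [ 0.43632146 -0.16583075  0.12580423] [-3.14120277e+00  6.13809543e-04 -2.74984465e+00] [ 0.21856803  0.46318467  0.0225925   2.11177494 -0.01890796  0.56609029
  2.21727655] 0.014
(array([ 0.4464, -0.1576,  0.    ,  0.3353]), np.float64(0.017), 1) (array([ 0.4442, -0.1612,  0.004 ,  0.3939]), np.float64(0.076), 1)
```

View pics/g1.png

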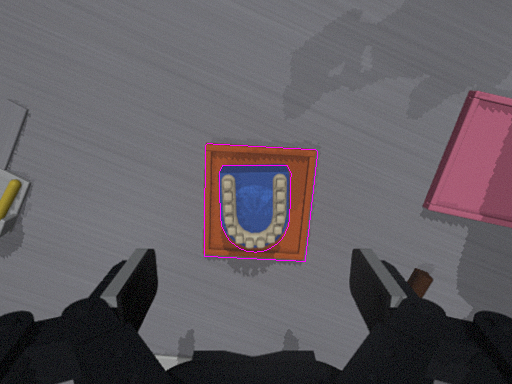

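Picture g1 shows the blue cast centred at about (254,208) and squared up with the jaws. Its outline fits, so I descend and grip.

Call:
{"name": "move_arm", "arguments": {
  "moves": [
    [0, 0, -30, 0],
    [0, 0, -60, 0],
    [0, 0, -85, 0],
    [0, 0, -95, 0],
    [0, 0, -99, 0],
    [0, 0, -99, 0]
  ]
}}

```text
clock: 5.05
position: [0.4362, -0.1663, 0.0268]
tool_rot: [-3.141, 0.001, -2.75]
force: [-0.7, 0.7, 0.3]
grip_width: 0.0855
finger_force: 0.0
```

Call:
{"name": "move_arm", "arguments": {
  "moves": [
    [0, 0, 0, 0],
    [0, 0, 0, 0],
    [0, 0, 0, 0],
    [0, 0, 0, 0],
    [0, 0, 0, 0],
    [0, 0, 0, 0]
  ],
  "gripper": 0,
  "newtons": 40
}}

```text
clock: 5.8
position: [0.4362, -0.1664, 0.0269]
tool_rot: [-3.141, 0.001, -2.749]
force: [-1.6, 0.4, 10.6]
grip_width: 0.0493
finger_force: 39.8
```

Call:
{"name": "move_arm", "arguments": {
  "moves": [
    [0, 0, 10, 0],
    [0, 0, 30, 0],
    [0, 0, 55, 0],
    [40, 0, 70, 0],
    [90, 0, 70, 0],
    [140, -2, 70, 0],
    [185, -3, 70, 0],
    [215, -3, 70, 0],
    [226, -3, 70, 0],
    [226, -3, 70, 0]
  ]
}}

```text
clock: 7.05
position: [0.6615, -0.1692, 0.0963]
tool_rot: [3.141, -0.0, -2.749]
force: [-0.7, -0.3, -1.6]
grip_width: 0.049
finger_force: 42.9
```

```bash
python3 - <<'E'
from h import *
s=monitor.observe();print(s['position'],s['tool_rot'],s['grip_width'],s['finger_force'],s['force'])
a=grab_frame("wrist");b=cv2.resize(grab_frame("side")[130:320,180:436],(512,380))
cv2.imwrite("pics/g2.png",np.hstack([cv2.resize(a,(400,300)),cv2.resize(b,(400,300))]))
E
```

```text
[ 0.66150064 -0.16924688  0.09631722] [ 3.14138798e+00 -4.60850184e-04 -2.74942859e+00] 0.04895865864526085 42.907121032476425 [-0.66256093 -0.25720579 -1.63444132]
```

View pics/g2.png

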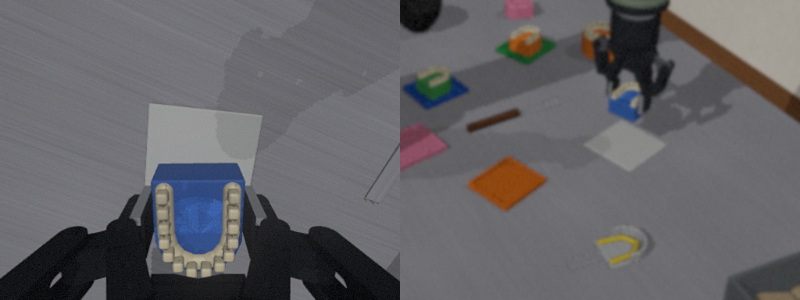

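The blue cast is held level, seen at (198,215) in the left half of the picture, with the mat below it. I lower it now.

Call:
{"name": "move_arm", "arguments": {
  "moves": [
    [0, 0, -30, 0],
    [0, 0, -50, 0],
    [0, 0, -62, 0],
    [0, 0, -66, 0],
    [0, 0, -68, 0],
    [0, 0, -69, 0],
    [0, 0, -69, 0]
  ]
}}

```text
clock: 8.02
position: [0.6621, -0.1693, 0.0277]
tool_rot: [-3.141, 0.0, -2.749]
force: [0.0, -0.3, -1.1]
grip_width: 0.0493
finger_force: 42.9
```

Call:
{"name": "move_arm", "arguments": {
  "moves": [
    [0, 0, -1, 0],
    [0, 0, -1.5, 0],
    [0, 0, -1.5, 0]
  ]
}}

```text
clock: 8.4
position: [0.6621, -0.1693, 0.027]
tool_rot: [-3.141, 0.001, -2.749]
force: [-5.8, 1.5, 13.4]
grip_width: 0.0491
finger_force: 44.8
```

Call:
{"name": "move_arm", "arguments": {
  "moves": [
    [0, 0, 0, 0],
    [0, 0, 0, 0],
    [0, 0, 0, 0],
    [0, 0, 0, 0],
    [0, 0, 0, 0],
    [0, 0, 0, 0]
  ],
  "gripper": 1
}}

```text
clock: 9.15
position: [0.6619, -0.1693, 0.0258]
tool_rot: [-3.142, -0.0, -2.749]
force: [-0.4, -0.3, -0.3]
grip_width: 0.0856
finger_force: 0.0
```

Call:
{"name": "move_arm", "arguments": {
  "moves": [
    [0, 0, 20, 0],
    [0, 0, 60, 0],
    [0, 0, 100, 0],
    [0, 0, 140, 0],
    [0, 0, 140, 0]
  ]
}}

```text
clock: 9.78
position: [0.6635, -0.1698, 0.1707]
tool_rot: [-3.138, 0.005, -2.75]
force: [0.2, -0.5, -0.5]
grip_width: 0.0856
finger_force: 0.0
```

```bash
cat > see.py <<'E'
from fit import *
import fit
fit.FIXZ=True
def see(col,xy,yaw,tray=None,txy=None,tyaw=0):
    s=monitor.observe();print(s['clock'],np.round(s['position'],4),round(s['tool_rot'][2],4),s['grip_width'])
    im=grab_frame("wrist"); C=cam("wrist",s); V=[(im,C)]
    if tray: print('tray',fit.fit(V,'tray',tray,txy,.075,[tyaw],0.))
    if col:
        b=fit.fit(V,'cast',col,xy,.05,[yaw],.004); print('cast',b); x,y,_,a=b[0]
        print('TCP for grasp',x-.009*np.cos(a),y-.009*np.sin(a),'yaw',a+np.pi,a-np.pi)
    return im,C
E
python3 - <<'E'
from see import *
see('blue',(.67,-.165),.394)
E
```

```text
9.775 [ 0.6635 -0.1698  0.1707] -2.7497 0.08561993635897935
cast (array([ 0.6699, -0.165 ,  0.004 ,  0.3901]), np.float64(0.074), 1)
TCP for grasp 0.6615761606724782 -0.16842252813715247 yaw 3.531692653589793 -2.7514926535897932
```

Call:
{"name": "move_arm", "arguments": {
  "moves": [
    [0, 50, 0, 0],
    [0, 105, 0, 0],
    [0, 160, 0, 0],
    [2, 215, 0, 0],
    [4, 270, 0, 0],
    [4, 320, -10, 0],
    [4, 350, -30, 0],
    [4, 358, -40, 0],
    [4, 358, -40, 0],
    [4, 358, -40, 0],
    [4, 358, -40, 0]
  ]
}}

```text
clock: 11.2
position: [0.6664, 0.1875, 0.1265]
tool_rot: [-3.141, 0.001, -2.751]
force: [-0.1, -1.0, -0.4]
grip_width: 0.0855
finger_force: 0.0
```

```bash
python3 - <<'E'
from see import *
see('orange',(.674,.192),.41,'green',(.672,.1945),.39)
E
```

```text
11.2 [0.6664 0.1875 0.1265] -2.751 0.08552883866944551
tray (array([0.6701, 0.1949, 0.    , 0.3949]), np.float64(0.035), 1)
cast (array([0.672 , 0.1919, 0.004 , 0.4329]), np.float64(0.062), 1)
TCP for grasp 0.6638302229654036 0.18812445458178817 yaw 3.574492653589793 -2.708692653589793
```

Call:
{"name": "move_arm", "arguments": {
  "moves": [
    [-2, 0, -30, 0.03],
    [-2, 0, -60, 0.03],
    [-2, 0, -85, 0.03],
    [-2, 0, -95, 0.03],
    [-2, 0, -99, 0.03],
    [-2, 0, -99, 0.03],
    [-2, 0, -99, 0.03]
  ]
}}

```text
clock: 12.12
position: [0.6644, 0.1889, 0.0277]
tool_rot: [-3.141, 0.001, -2.719]
force: [-0.1, -0.2, 0.4]
grip_width: 0.0853
finger_force: 0.0
```

Call:
{"name": "move_arm", "arguments": {
  "moves": [
    [0, 0, 0, 0],
    [0, 0, 0, 0],
    [0, 0, 0, 0],
    [0, 0, 0, 0],
    [0, 0, 0, 0],
    [0, 0, 0, 0]
  ],
  "gripper": 0,
  "newtons": 40
}}

```text
clock: 12.88
position: [0.6641, 0.1888, 0.0272]
tool_rot: [-3.141, 0.0, -2.719]
force: [-1.6, 0.2, 5.8]
grip_width: 0.049
finger_force: 41.9
```

Call:
{"name": "move_arm", "arguments": {
  "moves": [
    [0, 0, 10, 0],
    [0, 0, 35, 0],
    [0, 0, 70, 0],
    [0, 0, 90, 0],
    [0, 0, 100, 0],
    [0, 0, 100, 0]
  ]
}}

```text
clock: 13.62
position: [0.6639, 0.1888, 0.1268]
tool_rot: [3.142, 0.0, -2.719]
force: [0.7, -0.3, -2.6]
grip_width: 0.0487
finger_force: 41.9
```

```bash
python3 - <<'E'
from see import *
s=monitor.observe(); im=grab_frame("wrist");print(s['position'],s['tool_rot'][2],s['finger_force'],s['grip_width'])
cv2.imwrite("pics/g3.png",im)
E
```

```text
[0.66389124 0.18879046 0.12683753] -2.7194083698267817 41.89632403780706 0.04874286020895667
```

View pics/g3.png

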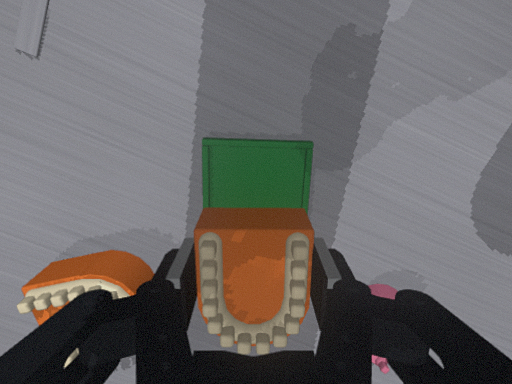

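Picture g3: the orange cast is held level at (255,280) with the emptied green tray behind it. I carry it to the orange tray.

Call:
{"name": "move_arm", "arguments": {
  "moves": [
    [-20, -30, 0, 0],
    [-50, -75, 0, 0],
    [-80, -122, 0, 0],
    [-110, -170, 0, -0.05],
    [-140, -218, 0, -0.09],
    [-170, -265, 0, -0.09],
    [-200, -310, 0, -0.09],
    [-218, -338, 0, -0.09],
    [-225, -350, 0, -0.09],
    [-225, -350, 0, -0.09],
    [-225, -350, -30, -0.09],
    [-225, -350, -30, -0.09]
  ]
}}

```text
clock: 15.18
position: [0.4386, -0.1597, 0.0954]
tool_rot: [3.14, -0.002, -2.808]
force: [-0.3, -0.3, -2.0]
grip_width: 0.0494
finger_force: 42.4
```

```bash
python3 - <<'E'
from see import *
s=monitor.observe();print(s['clock'],s['position'],s['tool_rot'],s['finger_force'])
E
```

```text
15.175 [ 0.43861898 -0.15972567  0.09541868] [ 3.13951894e+00 -2.42429158e-03 -2.80750992e+00] 42.42913692374714
```

Call:
{"name": "move_arm", "arguments": {
  "moves": [
    [0, 0, -25, 0],
    [0, 0, -45, 0],
    [0, 0, -58, 0],
    [0, 0, -65, 0],
    [0, 0, -68, 0],
    [0, 0, -69, 0],
    [0, 0, -69, 0]
  ]
}}

```text
clock: 16.05
position: [0.439, -0.1613, 0.0281]
tool_rot: [-3.141, 0.0, -2.81]
force: [-0.4, -0.2, -1.5]
grip_width: 0.0489
finger_force: 42.5
```

Call:
{"name": "move_arm", "arguments": {
  "moves": [
    [0, 0, -1, 0],
    [0, 0, -1, 0],
    [0, 0, -1, 0]
  ]
}}

```text
clock: 16.42
position: [0.4391, -0.1613, 0.0271]
tool_rot: [-3.141, 0.0, -2.809]
force: [-2.1, 0.4, 6.8]
grip_width: 0.0491
finger_force: 43.3
```

Call:
{"name": "move_arm", "arguments": {
  "moves": [
    [0, 0, 0, 0],
    [0, 0, 0, 0],
    [0, 0, 0, 0],
    [0, 0, 0, 0],
    [0, 0, 0, 0],
    [0, 0, 0, 0]
  ],
  "gripper": 1
}}

```text
clock: 17.18
position: [0.4389, -0.1613, 0.0268]
tool_rot: [3.142, -0.0, -2.809]
force: [0.0, 0.1, 0.1]
grip_width: 0.0855
finger_force: 0.0
```

Call:
{"name": "move_arm", "arguments": {
  "moves": [
    [0, 0, 20, 0],
    [0, 0, 60, 0],
    [0, 0, 100, 0],
    [0, 0, 140, 0],
    [0, 0, 140, 0],
    [0, 0, 140, 0]
  ]
}}

```text
clock: 17.92
position: [0.4387, -0.1612, 0.1665]
tool_rot: [3.142, -0.0, -2.809]
force: [0.6, -0.2, 0.2]
grip_width: 0.0857
finger_force: 0.0
```

```bash
python3 - <<'E'
from see import *
im,C=see('orange',(.447,-.158),.33)
cv2.imwrite("pics/g4.png",im)
E
```

```text
17.925 [ 0.4387 -0.1612  0.1665] -2.8093 0.08568110524663182
cast (array([ 0.4346, -0.1584,  0.004 ,  0.4046]), np.float64(0.506), 1)
TCP for grasp 0.4263266606197622 -0.16194285979110196 yaw 3.546192653589793 -2.7369926535897933
```

View pics/g4.png

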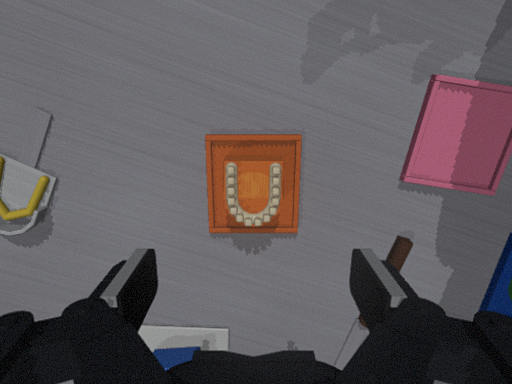

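Picture g4: the orange cast sits in its tray, rear edge at row 160 and front teeth at (254,226), with the tray between rows 134 and 233. A quick numeric check first, then the green cast.

```bash
python3 - <<'E'
from see import *
C=cam("wrist"); t=np.array([.447,-.158]);a=.332; R=np.array([[np.cos(a),np.sin(a)],[-np.sin(a),np.cos(a)]])
f=lambda u,z:((plane(C,u,z)-t)@R.T*1e3).round(1)
print(f([(223,160),(283,160)],.032),f([(254,226),(227,168),(280,168)],.042))
print('tray',f([(205,135),(301,135),(298,233),(210,233)],.009))
E
```

```text
[[-30.3 -24.3]
 [-30.3  24.3]] [[ 23.2   0.9]
 [-25.9 -20.4]
 [-26.   21.2]]
tray [[-47.4 -41.3]
 [-47.4  41.3]
 [ 44.3  42.4]
 [ 44.3 -40.5]]
```

Call:
{"name": "move_arm", "arguments": {
  "moves": [
    [0, 40, 0, 0],
    [0, 90, 0, 0],
    [0, 140, 0, -0.02],
    [0, 190, 0, -0.05],
    [0, 240, -10, -0.05],
    [2, 280, -30, -0.05],
    [3, 296, -40, -0.05],
    [3, 299, -40, -0.05],
    [3, 299, -40, -0.05],
    [3, 299, -40, -0.05]
  ]
}}

```text
clock: 19.23
position: [0.4422, 0.1366, 0.1272]
tool_rot: [-3.141, 0.0, -2.861]
force: [0.3, -0.9, 0.1]
grip_width: 0.0852
finger_force: 0.0
```

```bash
python3 - <<'E'
from see import *
see('green',(.451,.1397),.285,'blue',(.4506,.1401),.188)
E
```

```text
19.225 [0.4422 0.1366 0.1272] -2.8611 0.08524160384822643
tray (array([ 0.4497,  0.1404, -0.    ,  0.1861]), np.float64(0.022), 1)
cast (array([0.451 , 0.1396, 0.004 , 0.2811]), np.float64(0.068), 1)
TCP for grasp 0.44235324220851846 0.1371032862207588 yaw 3.422692653589793 -2.860492653589793
```

Call:
{"name": "move_arm", "arguments": {
  "moves": [
    [0, 0, -30, 0],
    [0, 0, -60, 0],
    [0, 0, -85, 0],
    [0, 0, -95, 0],
    [0, 0, -100, 0],
    [0, 0, -100, 0],
    [0, 0, -100, 0]
  ]
}}

```text
clock: 20.15
position: [0.4422, 0.1378, 0.0274]
tool_rot: [3.142, 0.001, -2.86]
force: [0.6, -0.3, 0.2]
grip_width: 0.0855
finger_force: 0.0
```

Call:
{"name": "move_arm", "arguments": {
  "moves": [
    [0, 0, 0, 0],
    [0, 0, 0, 0],
    [0, 0, 0, 0],
    [0, 0, 0, 0],
    [0, 0, 0, 0],
    [0, 0, 0, 0]
  ],
  "gripper": 0,
  "newtons": 40
}}

```text
clock: 20.9
position: [0.4421, 0.1377, 0.0272]
tool_rot: [-3.142, 0.0, -2.86]
force: [-1.6, -1.0, 10.1]
grip_width: 0.0492
finger_force: 39.7
```

Call:
{"name": "move_arm", "arguments": {
  "moves": [
    [0, 0, 10, 0],
    [0, 0, 35, 0],
    [0, 0, 60, 0],
    [0, 0, 70, 0],
    [0, 0, 70, 0]
  ]
}}

```text
clock: 21.52
position: [0.4421, 0.1379, 0.0972]
tool_rot: [3.141, 0.001, -2.859]
force: [0.5, -0.6, -2.1]
grip_width: 0.0485
finger_force: 43.0
```

Call:
{"name": "move_arm", "arguments": {
  "moves": [
    [30, 8, 0, 0.02],
    [80, 20, 0, 0.06],
    [130, 32, 0, 0.11],
    [175, 43, 0, 0.11],
    [205, 50, 0, 0.11],
    [220, 54, 0, 0.11],
    [220, 54, -10, 0.11],
    [220, 54, -30, 0.11],
    [220, 54, -50, 0.11],
    [220, 54, -62, 0.11],
    [220, 54, -68, 0.11],
    [220, 54, -69, 0.11]
  ]
}}

```text
clock: 23.02
position: [0.662, 0.1917, 0.0278]
tool_rot: [-3.142, 0.0, -2.749]
force: [-0.2, 0.7, -1.4]
grip_width: 0.0491
finger_force: 43.0
```

Call:
{"name": "move_arm", "arguments": {
  "moves": [
    [0, 0, -1, 0],
    [0, 0, -1, 0],
    [0, 0, -1, 0]
  ]
}}

```text
clock: 23.4
position: [0.6622, 0.1918, 0.0273]
tool_rot: [-3.142, 0.001, -2.749]
force: [-0.2, -1.0, 4.1]
grip_width: 0.0489
finger_force: 43.6
```

Contact is made, so I release, lift and look. Next is the blue cast on the mat.

Call:
{"name": "move_arm", "arguments": {
  "moves": [
    [0, 0, -0.5, 0],
    [0, 0, -0.5, 0],
    [0, 0, -0.5, 0],
    [0, 0, -0.5, 0],
    [0, 0, -0.5, 0],
    [0, 0, -0.5, 0]
  ],
  "gripper": 1
}}

```text
clock: 24.15
position: [0.6619, 0.1917, 0.0263]
tool_rot: [-3.142, -0.0, -2.749]
force: [0.6, -0.6, 0.9]
grip_width: 0.0852
finger_force: 0.0
```

Call:
{"name": "move_arm", "arguments": {
  "moves": [
    [0, 0, 20, 0],
    [0, 0, 60, 0],
    [0, 0, 100, 0],
    [0, 0, 140, 0],
    [0, 0, 140, 0],
    [0, 0, 140, 0]
  ]
}}

```text
clock: 24.9
position: [0.6618, 0.1917, 0.1669]
tool_rot: [-3.142, 0.0, -2.749]
force: [0.4, -0.6, -1.1]
grip_width: 0.0855
finger_force: 0.0
```

```bash
python3 - <<'E'
from see import *
s=monitor.observe();print(s['position'])
cv2.imwrite("pics/g5.png",grab_frame("wrist"))
E
```

```text
[0.66177049 0.19168612 0.16688045]
```

View pics/g5.png

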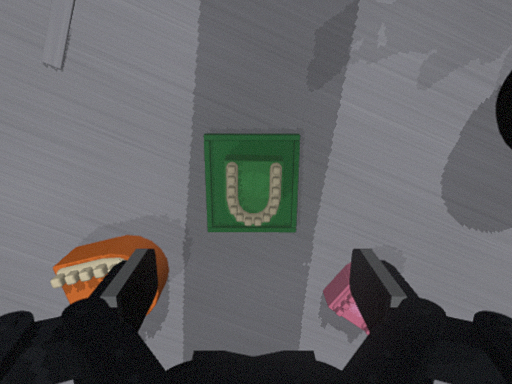

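Call:
{"name": "move_arm", "arguments": {
  "moves": [
    [0, -40, 0, 0],
    [0, -95, 0, 0],
    [0, -150, 0, 0],
    [0, -205, 0, 0],
    [0, -260, 0, 0],
    [0, -310, 0, 0],
    [0, -345, -20, 0],
    [0, -360, -40, 0],
    [0, -360, -40, 0],
    [0, -360, -40, 0],
    [0, -360, -40, 0]
  ]
}}

```text
clock: 26.32
position: [0.6625, -0.1667, 0.1271]
tool_rot: [-3.141, 0.001, -2.748]
force: [0.3, 0.6, -0.3]
grip_width: 0.0856
finger_force: 0.0
```

```bash
python3 - <<'E'
from see import *
see('blue',(.67,-.165),.39)
E
```

```text
26.325 [ 0.6625 -0.1667  0.1271] -2.7476 0.0855946241308897
cast (array([ 0.6694, -0.1646,  0.004 ,  0.4259]), np.float64(0.074), 1)
TCP for grasp 0.6612039945220309 -0.16831826494552238 yaw 3.567492653589793 -2.715692653589793
```

Picture g5: the green cast sits centred in the green tray at about (253,193), the same layout as the orange one. Now I grasp the blue cast.

Call:
{"name": "move_arm", "arguments": {
  "moves": [
    [-1, 0, -30, 0],
    [-1, 0, -60, 0],
    [-1, 0, -85, 0],
    [-1, 0, -95, 0],
    [-1, 0, -100, 0],
    [-1, 0, -100, 0],
    [-1, 0, -100, 0]
  ]
}}

```text
clock: 27.25
position: [0.6614, -0.1683, 0.0272]
tool_rot: [-3.141, 0.001, -2.749]
force: [-0.2, 0.4, 0.5]
grip_width: 0.0854
finger_force: 0.0
```

Call:
{"name": "move_arm", "arguments": {
  "moves": [
    [0, 0, 0, 0],
    [0, 0, 0, 0],
    [0, 0, 0, 0],
    [0, 0, 0, 0],
    [0, 0, 0, 0],
    [0, 0, 0, 0]
  ],
  "gripper": 0,
  "newtons": 40
}}

```text
clock: 28.0
position: [0.661, -0.1683, 0.0267]
tool_rot: [-3.141, 0.0, -2.749]
force: [-1.2, 0.9, 4.9]
grip_width: 0.0493
finger_force: 41.8
```

Call:
{"name": "move_arm", "arguments": {
  "moves": [
    [0, 0, 10, 0],
    [0, 0, 35, 0],
    [0, 0, 70, 0],
    [0, 0, 90, 0],
    [0, 0, 100, 0],
    [0, 0, 100, 0]
  ]
}}

```text
clock: 28.75
position: [0.6609, -0.1682, 0.1263]
tool_rot: [-3.141, 0.0, -2.749]
force: [-0.3, 0.5, -2.1]
grip_width: 0.0489
finger_force: 41.9
```

Call:
{"name": "move_arm", "arguments": {
  "moves": [
    [-20, 28, 0, 0],
    [-50, 70, 0, -0.05],
    [-80, 112, 0, -0.1],
    [-110, 154, 0, -0.15],
    [-140, 196, 0, -0.2],
    [-170, 238, 0, -0.2],
    [-195, 273, 0, -0.2],
    [-212, 297, 0, -0.2],
    [-219, 307, 0, -0.2],
    [-219, 307, -20, -0.2],
    [-219, 307, -30, -0.2],
    [-219, 307, -30, -0.2]
  ]
}}

```text
clock: 30.25
position: [0.4417, 0.138, 0.0956]
tool_rot: [-3.141, -0.002, -2.95]
force: [-0.0, -0.2, -1.3]
grip_width: 0.0494
finger_force: 41.9
```

Call:
{"name": "move_arm", "arguments": {
  "moves": [
    [0, 0, -25, 0],
    [0, 0, -45, 0],
    [0, 0, -58, 0],
    [0, 0, -65, 0],
    [0, 0, -68, 0],
    [0, 0, -69, 0],
    [0, 0, -69, 0]
  ]
}}

```text
clock: 31.12
position: [0.442, 0.1388, 0.0276]
tool_rot: [3.142, 0.0, -2.949]
force: [-0.4, -0.7, -1.0]
grip_width: 0.0492
finger_force: 42.0
```

Call:
{"name": "move_arm", "arguments": {
  "moves": [
    [0, 0, -1, 0],
    [0, 0, -1, 0],
    [0, 0, -1, 0]
  ]
}}

```text
clock: 31.5
position: [0.4421, 0.1388, 0.0267]
tool_rot: [3.141, 0.001, -2.949]
force: [-1.3, -0.1, 6.1]
grip_width: 0.0488
finger_force: 42.8
```

Call:
{"name": "move_arm", "arguments": {
  "moves": [
    [0, 0, 0, 0],
    [0, 0, 0, 0],
    [0, 0, 0, 0],
    [0, 0, 0, 0],
    [0, 0, 0, 0],
    [0, 0, 0, 0]
  ],
  "gripper": 1
}}

```text
clock: 32.25
position: [0.4419, 0.1387, 0.0263]
tool_rot: [-3.142, 0.0, -2.949]
force: [-0.6, -0.4, -0.5]
grip_width: 0.0855
finger_force: 0.0
```

Call:
{"name": "move_arm", "arguments": {
  "moves": [
    [0, 0, 20, 0],
    [0, 0, 60, 0],
    [0, 0, 100, 0],
    [30, -30, 150, 0],
    [60, -60, 210, 0],
    [90, -60, 260, 0],
    [120, -60, 300, 0],
    [130, -60, 320, 0],
    [130, -60, 320, 0],
    [130, -60, 320, 0]
  ]
}}

```text
clock: 33.5
position: [0.5711, 0.0787, 0.3453]
tool_rot: [-3.142, -0.001, -2.949]
force: [-0.5, 0.7, -0.2]
grip_width: 0.0855
finger_force: 0.0
```

```bash
python3 - <<'E'
from see import *
s=monitor.observe();print(s['clock'],s['position'])
cv2.imwrite("pics/end.png",np.hstack([cv2.resize(grab_frame("wrist"),(400,300)),cv2.resize(grab_frame("side")[100:325,120:420],(400,300))]))
E
```

```text
33.5 [0.57114474 0.07869615 0.34532174]
```

View pics/end.png

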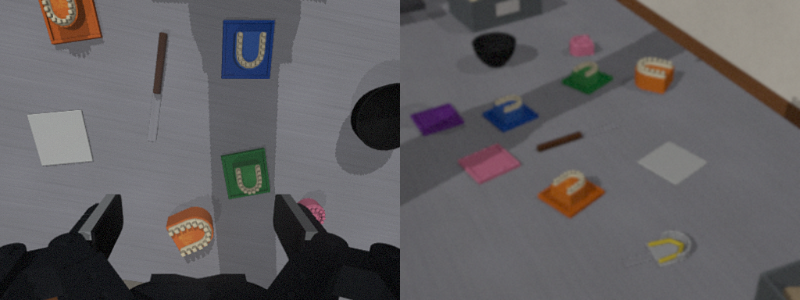

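All three casts stand centred in their own trays: blue at (250,50) and green at (248,178) in the left half, orange at (570,190) in the right half. The mat is empty and the bystanders have not moved.

```bash
python3 -c "
from workcell import bot
print(bot.job_done())"
```

```text
the job is handed in; nothing more can be done
None
```

The job is handed in at about 33.5 s on the robot clock: the blue, orange and green casts each stand teeth up and released in the tray of their own colour, blue having been parked on the mat first; the verdict itself was not reported back.

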